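Stow the bar tools and refit the box cover

ROBOT

A 6-joint arm with a two-finger parallel gripper is mounted at the origin on the work surface. World frame = base frame: x ahead of the robot, y to its left, z up, the work surface at z = 0. Lengths are in m, angles in rad, forces in N, time in s.
With the tool pointing down it reaches from about 0.375 to 0.975 m from the base axis. Payload 3.8 kg.
Tool frame: the origin (TCP) lies at the very end of the fingers, on their centre line; the grasp point (between the pads) lies 19 mm behind it; z points along the fingers, y is the direction in which the jaws open and shut (so a half turn about z gives the same grasp; the last joint's range is limited). The gripper opens to 85 mm and grips with 20 to 120 N. Pads are 22 mm wide; open, the fingers measure 114 mm over their backs; the gripper's body (76 mm by 85 mm) begins 54 mm behind the grasp point. The pads swing forward as they close: fully open they stand 13 mm farther back than shut.
Start: joints at [-1.216, 0.264, 1.604, -0, 1.274, -0.037], TCP at [0.258, -0.624, 0.231] pointing down, gripper open.
Joint ranges: [-2.63, 2.63], [-0.94, 2.18], [0.31, 2.57], [-1.31, 4.45], [0, 2.66], [-2.55, 2.55]. Speed limits (rad/s): [2.57, 2.57, 3.14, 3.14, 3.14, 3.14].

INTERFACE

Orientations are given as a rotation vector (axis times angle).
In Python, from workcell import status, read_camera, camera_info, order gives the robot as it stands.
- The arm moves only by the tool move_arm, never from a script. Its argument "deltas" is a list of rows, each a list of 3 entries, a list of its own where there are three numbers: the turn, a rotation vector about the world's x, y, z as a fraction of full scale, then the shift along the world's x, y, z as a fraction of full scale, then the closure, from -1 (fully open) to 1 (shut), so that 0 is half open. A call has 1 to 20 rows; each row is the pose to reach, as a shift and turn from the pose commanded when the call began; what a row does not reach only later rows make up. Full scale, the value 1, is 0.1 m for a shift and pi/2 rad for a turn. A row lasts 1/8 s, in which the tool goes at most 62.5 mm and 10.7 degrees, less where a joint would pass 70% of its speed; a pose out of reach is approached as far as the arm can. A call with a number of a shift or a turn outside -1 to 1 is refused whole. A call with a gripper value outside its range is refused whole. The fingers move at their own pace and stop on an object; "grip_force" is the grip in N (left out, the last holds). Time passes only in rows, so rows that repeat a pose let the fingers close. It gives the time, the measured TCP pose, the force and the opening at its end, in the units of the state.
- status.read_state(): the state, without advancing time (a new reading comes with each control period).
- read_camera(name): name is "scene" or "top"; returns (picture, depth): 420x560x3 uint8, red, green, blue; 420x560 float32, m along the optical axis (not along the pixel's ray), 0 where there is no reading.
- camera_info(name): a dict with "K" (3x3 intrinsics, pixels), "D" ([k1, k2, p1, p2, k3] as OpenCV has them; the pictures are not rectified), "R" (3x3) and "t" (3): a world point X has camera coordinates R X + t. Camera axes: x right, y down, z forward; pixel columns grow to the right and rows downward; lengths in m; the calibration is good to about 2 mm. A picture is of the moment at which its call begins. camera_info takes no time and is no camera call.
- order.finish_job(): hands the job in, once; it reports no verdict.
The state is a dict: "time": time; "q": joint angles; "joint_vel": joint speeds; "joint_torque": joint torques, N m; "tool_pos": TCP position; "tcp_rot": TCP orientation; "wrist_force": force on the tool from outside, world axes, zero at the start; "torque": the same for the moment, N m; "width": opening from 0.0 (shut) to 1.0 (fully open).
Only numpy, scipy, OpenCV 4.12 (cv2) and the standard library are available. Lean on these libraries where they do the work, as an engineer would, in place of code of your own. Each camera call takes 0.05 s, during which the arm holds its last target. There are 200 camera calls.

TASK

Put the bar tools away in the dark wooden box: lift its loose cover plate off the two steel pins and lay it flat on the cork mat, then put the wooden muddler from the dish and the aluminium bottle opener inside the box, and fit the cover back over the pins so it sits flat and fully home. Lower things gently rather than dropping them, and leave the dish and everything else on the sideboard where it stands.

Things in the scene. Friction and masses are not known exactly. Their poses are not given: they have to be found in the camera images.
- bar_box: Open-topped dark wooden box, 152 (x) x 202 (y, long way) x 42 mm high, fixed; origin at the centre of its underside. Hollow 136 (x) x 150 (y) x 36 mm deep, its floor 6 mm above the origin; side walls 8 mm thick, end walls 26 mm thick. One steel pin stands on each end wall. The cover is on it at the start. It is on the left or right, the mat on the other side.
- pin_a (a point): Foot of one upright steel pin, on the box's rim (42 mm up) at box x=0, y=+88 mm. The pin is 8 mm thick and rises 20 mm above the rim, its last 8 mm tapering to 4 mm.
- pin_b (a point): Foot of the other, equal pin, at box x=0, y=-88 mm.
- box_seat (a point): Point at the middle of the box's mouth, at rim height (42 mm above the box's origin), axes as the box's; the cover's origin lies here when it is fully seated.
- cover: Loose dark wooden cover plate, 152 (x) x 202 (y, long way) x 8 mm, about 0.25 kg; origin at the centre of its underside. Round 13 mm through holes at x=0, y=+88 and -88 mm go over the box's pins (either way round fits). On top in the middle an upright solid steel rail handle, 16 (x) x 90 (y) x 30 mm high; grip it across x.
- cover_handle (a point): Middle of the top of the cover's rail handle, 38 mm above the cover's underside.
- mat: Thin cork mat lying on the sideboard, 190 (x) x 240 (y, long way) x 4 mm; origin at the centre of its underside. Fixed, does not move. The cover is laid on it meanwhile.
- muddler: Small pale wooden muddler, 120 mm long along its y axis, about 60 g, lying in the dish; origin on its axis at mid-length, 13 mm above what it lies on. Handle round, 20 mm thick, from y=-42 to +24 mm; round head 26 mm thick from y=+24 to +60 mm; square 26 mm butt at the other end. Grip the handle at the origin.
- opener: Flat aluminium bottle opener, 120 mm long along its y axis (y=-60 to +60 mm), 8 mm thick, about 60 g, lying flat on the sideboard; origin at the middle of its length, on its underside. Handle a solid bar 24 mm wide (x) from y=-60 to +20 mm; beyond it an open 34 mm wide loop. Grip the bar across x, near the origin.
- dish: Round shallow speckled ceramic dish, 168 mm across the rim, 14 mm high, its floor 5 mm above the sideboard and flat to about 69 mm from the centre; 0.7 kg, loose; origin at the centre of its underside. The muddler lies in it. To be left in place.
- decanter: Slim glass decanter with a steel cap, 76 mm across, 215 mm high, at the back left; origin under its centre. Bystander.
- tumbler_a: Heavy glass tumbler, 84 mm across, 90 mm high; origin under its centre. Bystander.
- tumbler_b: Heavy glass tumbler, 84 mm across, 90 mm high; origin under its centre. Bystander.
- rum: Closed amber rum bottle, 74 mm across, 240 mm high, at the back right; origin under its centre. Bystander.
- jigger: Small steel double-cone jigger, 44 mm across, 72 mm high, beyond the dish to the right; origin under its centre. Bystander.
- coasters: Stack of four square marble coasters, 92 x 92 x 24 mm, beyond the dish to the left; origin under its centre. Bystander.
- spoon: Steel bar spoon, 190 mm long, lying at the back right of centre. Bystander, not one of the tools to be put away.
Things that resemble listed ones, but are neither listed nor needed, are in the scene too. Of the things that look like the opener, take the one that is farthest to the robot's right at the start.

How it is judged:
By the outcome, as a careful person would: the job done as asked, in the order asked, and still so for the second after the job is handed in, with the robot touching nothing.
It also fails if it takes over 72 s, if anything falls off the work surface, if the arm or the gripper's body presses on something with over 40 N, if the wrist force passes 120 N, or if a joint passes its speed limit or range.

## Working session

There is one attempt and no reset: what is moved stays moved. The work goes in short steps, Python scripts to look and compute and a tool call to move; the robot and the scene stay as the last step left them, time stands still between calls to the robot, and variables do not carry over. Pictures are saved under pics/ and viewed, about 8 in all and at most 12, crops included, and the job is handed in when it is done.

Besides the shell and the picture viewer there is one more tool, called after "Call:" as name(argument=value, ...), one argument or row to a line, values as JSON. move_arm: Moves the arm, as the interface text tells. Its arguments: {"type":"object","properties":{"deltas":{"type":"array","items":{"type":"array"}},"grip_force":{"type":"number"}},"required":["deltas"]}

```bash
mkdir -p pics; ls; python3 - <<'E'
from workcell import status, read_camera, camera_info
import cv2,numpy as np
s=status.read_state();print(s)
for n in("scene","top"):
    p,d=read_camera(n);np.savez(f"pics/{n}0.npz",p=p,d=d)
    cv2.imwrite(f"pics/{n}0.png",cv2.resize(p[:,:,::-1],(784,588),interpolation=cv2.INTER_CUBIC))
    c=camera_info(n);print(n,np.round(c["K"],1),np.round(c["D"],3),np.round(c["R"],3),np.round(c["t"],3))
E
```

```text
pics
{'time': 0.0, 'q': array([-1.21590485e+00,  2.64772093e-01,  1.60539243e+00, -2.42321775e-05,
        1.27368020e+00, -3.69341200e-02]), 'joint_vel': array([ 0.0035538 , -0.001656  ,  0.0001011 ,  0.00212301, -0.00029314,
        0.00052799]), 'joint_torque': array([ 1.20480445e-05, -5.15113878e+01, -3.67310643e+01, -3.04481262e-05,
        1.29830930e-02, -2.27529637e-05]), 'tool_pos': array([ 0.25748074, -0.6231677 ,  0.2299393 ]), 'tcp_rot': array([-3.07931545e+00, -6.11127368e-01,  5.95531462e-04]), 'wrist_force': array([-0.19668277,  0.20291965,  0.39767352]), 'torque': array([-0.03912136, -0.03350918,  0.05572556]), 'width': 0.9995134957336076}
scene [[446.7   0.  277.7]
 [  0.  446.7 224.1]
 [  0.    0.    1. ]] [-0.027  0.     0.     0.     0.   ] [[ 0.68   0.733 -0.006]
 [ 0.538 -0.504 -0.675]
 [-0.498  0.457 -0.737]] [-0.379 -0.215  1.524]
top [[454.2   0.  276.6]
 [  0.  454.2 209.3]
 [  0.    0.    1. ]] [0.012 0.    0.    0.    0.   ] [[-0.068 -0.998 -0.001]
 [-0.978  0.067 -0.198]
 [ 0.198 -0.012 -0.98 ]] [0.068 0.527 1.34 ]
```

View pics/top0.png

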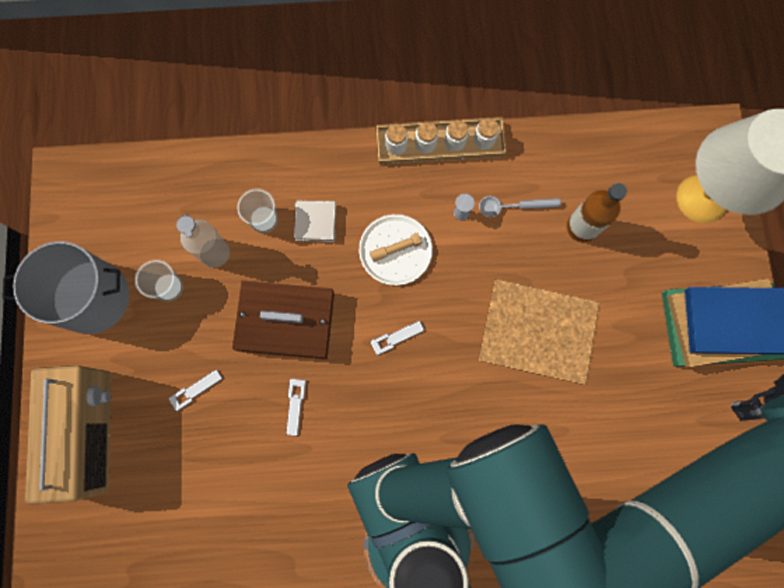

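View pics/scene0.png

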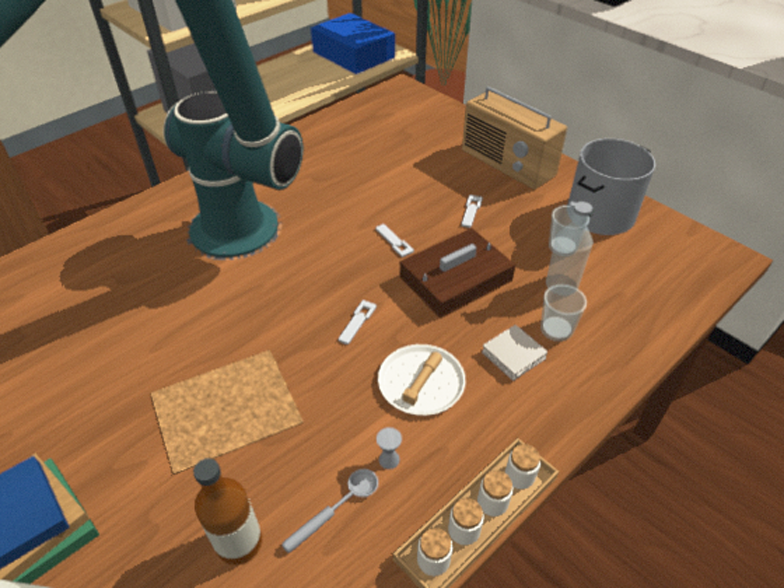

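Top view (784-wide): the box is at (283,320) on the left and the mat at (540,332) on the right. The dish with the muddler is at (397,248). There are three opener-like things, and the rightmost is at (398,338). Next I measure them.

```bash
cat > h.py <<'E'
import numpy as np,cv2
from workcell import status, read_camera, camera_info
def cloud(n,d):
    c=camera_info(n);K,D,R,t=[np.array(c[k],float) for k in("K","D","R","t")]
    v,u=np.mgrid[:420,:560]
    xy=cv2.undistortPoints(np.stack([u,v],-1).reshape(-1,1,2).astype(float),K,D).reshape(420,560,2)
    X=np.dstack([xy*d[...,None],d])
    return (X-t)@R
def px(n,pts,z):  # pixel (560 scale) -> world at height z
    c=camera_info(n);K,D,R,t=[np.array(c[k],float) for k in("K","D","R","t")]
    xy=cv2.undistortPoints(np.array(pts,float).reshape(-1,1,2),K,D).reshape(-1,2)
    r=np.c_[xy,np.ones(len(xy))]@R;o=-R.T@t
    return o+r*((z-o[2])/r[:,2])[:,None]
def rect(n,mask,z):
    v,u=np.nonzero(mask);P=px(n,np.c_[u,v],z)[:,:2]
    (c,s,a)=cv2.minAreaRect((P*1000).astype(np.float32))
    s=np.array(s);b=cv2.boxPoints((c,s,a));
    e=b[1]-b[0];f=b[2]-b[1];l=e if np.hypot(*e)>np.hypot(*f) else f
    q=np.linalg.svd(P-P.mean(0),full_matrices=False)[2][0]
    return dict(n=len(u),rc=np.round(c,1),mean=np.round(P.mean(0)*1000,1),size=np.round(s,1),yaw_rect=round(float(np.degrees(np.arctan2(l[1],l[0]))%180),1),yaw_pca=round(float(np.degrees(np.arctan2(q[1],q[0]))%180),1))
def big(m):
    k,l,s,_=cv2.connectedComponentsWithStats(m.astype(np.uint8));return l==1+s[1:,4].argmax()
def roi(n,x0,y0,x1,y1):
    m=np.zeros((420,560),bool);m[int(y0/1.4):int(y1/1.4),int(x0/1.4):int(x1/1.4)]=1;return m
E
cat > m.py <<'E'
from h import *
R={"top":dict(box=(225,270,340,368),mat=(465,270,610,395),op=(360,312,435,365),dish=(350,205,445,295)),
"scene":dict(box=(395,225,520,300),mat=(140,345,310,475),op=(330,290,385,352),dish=(370,340,472,420))}
for n in("top","scene"):
    f=np.load(f"pics/{n}0.npz");p,d=f["p"],f["d"];W=cloud(n,d);Z=W[...,2]
    hsv=cv2.cvtColor(p,cv2.COLOR_RGB2HSV);r={k:roi(n,*v) for k,v in R[n].items()}
    print(n)
    m=big(r["box"]&(abs(Z-.05)<.007));print("cover",np.median(Z[m]),rect(n,m,.05))
    m=big(r["box"]&(Z>.072)&(Z<.09));print("handle",np.median(Z[m]),rect(n,m,.08))
    g=p.astype(int).sum(2)
    m=big(r["op"]&(hsv[...,1]<90)&(g>300));print("opener",np.median(Z[m]),rect(n,m,.008))
    m=big(r["dish"]&(hsv[...,1]<70)&(g>300));print("dish",rect(n,cv2.morphologyEx(m.astype(np.uint8),cv2.MORPH_CLOSE,np.ones((25,25))),.012))
    m=big(r["dish"]&(hsv[...,1]>90)&cv2.erode(cv2.morphologyEx(m.astype(np.uint8),cv2.MORPH_CLOSE,np.ones((25,25))),np.ones((5,5))).astype(bool));print("mud",np.percentile(Z[m],[50,95]),rect(n,m,.02))
    t=np.median(Z[r["mat"]]);m=r["mat"]&(hsv[...,2]>150)
    a,b,c=R[n]["mat"][:2],0,0
    m=big(cv2.morphologyEx((r["mat"]&(abs(hsv[...,0].astype(int)-17)<6)&(hsv[...,2]>165)).astype(np.uint8),cv2.MORPH_CLOSE,np.ones((5,5)))>0)
    print("mat",t,rect(n,m,.004))
E
python3 m.py
```

```text
top
cover 0.04925225641068669 {'n': 2998, 'rc': array([491.3, 263.7]), 'mean': array([490.3, 263.3]), 'size': array([202.4, 152.7]), 'yaw_rect': 81.0, 'yaw_pca': 80.9}
handle 0.07838550186641774 {'n': 158, 'rc': array([490.6, 262.5]), 'mean': array([490.7, 262.8]), 'size': array([87.6, 16.5]), 'yaw_rect': 81.2, 'yaw_pca': 81.3}
opener 0.006053143238861092 {'n': 345, 'rc': array([441.4,  16.5]), 'mean': array([439.3,  18. ]), 'size': array([ 36.4, 120.5]), 'yaw_rect': 112.7, 'yaw_pca': 111.6}
dish {'n': 2096, 'rc': array([641.,   7.]), 'mean': array([640. ,   6.4]), 'size': array([165.8, 166.5]), 'yaw_rect': 131.5, 'yaw_pca': 28.1}
mud [0.02684524 0.03356844] {'n': 230, 'rc': array([642.4,   5.9]), 'mean': array([643.2,   6.2]), 'size': array([ 26.8, 118.2]), 'yaw_rect': 109.0, 'yaw_pca': 107.6}
mat 0.0005661400620353173 {'n': 5693, 'rc': array([ 423.5, -293.1]), 'mean': array([ 427.7, -292.5]), 'size': array([324.2, 235.9]), 'yaw_rect': 80.5, 'yaw_pca': 92.6}
scene
cover 0.04669812008690302 {'n': 2036, 'rc': array([500. , 254.6]), 'mean': array([502.8, 250.6]), 'size': array([205.3, 
[... 164 characters left out ...]
9.2]), 'yaw_rect': 80.7, 'yaw_pca': 81.5}
opener 0.004132461401328483 {'n': 329, 'rc': array([448.6,   9.9]), 'mean': array([446.9,  11.1]), 'size': array([ 37.7, 125.1]), 'yaw_rect': 112.8, 'yaw_pca': 111.7}
dish {'n': 2500, 'rc': array([644.9,   2.5]), 'mean': array([646.4,   0.9]), 'size': array([164.5, 165.6]), 'yaw_rect': 136.9, 'yaw_pca': 122.9}
mud [0.02484501 0.02923661] {'n': 312, 'rc': array([647.6,   2.3]), 'mean': array([ 6.494e+02, -3.000e-01]), 'size': array([ 27.4, 129.5]), 'yaw_rect': 108.8, 'yaw_pca': 107.8}
mat 0.00036979184938324306 {'n': 10541, 'rc': array([ 422.3, -314. ]), 'mean': array([ 435.8, -308.1]), 'size': array([366.8, 288.3]), 'yaw_rect': 47.2, 'yaw_pca': 18.4}
```

```bash
python3 - <<'E'
from h import *
c=px("top",np.array([(496,281),(599,302),(586,384),(479,361)])/1.4,.004)*1000
print(c.round(1),c.mean(0).round(1),np.linalg.norm(c-np.roll(c,1,0),axis=1).round(1))
c=px("scene",np.array([(151,398),(270,353),(301,418),(174,468)])/1.4,.004)*1000
print(c.round(1),c.mean(0).round(1))
for n in("top","scene"):
    W=cloud(n,np.load(f"pics/{n}0.npz")["d"])
    for x,y in[(.35,.1),(.45,-.1),(.6,-.15),(.55,.1),(.35,-.3),(.75,-.1),(.75,.1)]:
        m=np.hypot(W[...,0]-x,W[...,1]-y)<.02
        print(n,x,y,(1000*np.median(W[m][:,2])).round(1))
E
```

```text
[[ 551.5 -217.6    4. ]
 [ 487.2 -444.5    4. ]
 [ 306.8 -391.3    4. ]
 [ 373.1 -161.4    4. ]] [ 429.7 -303.7    4. ] [187.1 235.8 188.1 239.2]
[[ 326.8 -398.9    4. ]
 [ 391.4 -169.9    4. ]
 [ 555.7 -218.     4. ]
 [ 486.9 -441.7    4. ]] [ 440.2 -307.1    4. ]
top 0.35 0.1 -1.0
top 0.45 -0.1 -0.9
top 0.6 -0.15 -1.0
top 0.55 0.1 -1.0
top 0.35 -0.3 2.6
top 0.75 -0.1 -1.1
top 0.75 0.1 -1.1
scene 0.35 0.1 -3.7
scene 0.45 -0.1 -3.0
scene 0.6 -0.15 -3.1
scene 0.55 0.1 -3.1
scene 0.35 -0.3 2.3
scene 0.75 -0.1 -1.1
scene 0.75 0.1 -3.3
```

Call:
move_arm(
  deltas=[
    [[0, 0, 0.1], [0.4, 0.5, 0], -1],
    [[0, 0, 0.13], [0.8, 1, 0], -1],
    [[0, 0, 0.13], [0.8, 1, 0], -1],
  ],
)

```text
time: 0.48
tool_pos: [0.3398, -0.5204, 0.2307]
tcp_rot: [-2.999, -0.928, -0.001]
wrist_force: [-0.1, -1.0, -1.1]
width: 1.001
```

Call:
move_arm(
  deltas=[
    [[0, 0, 0.1], [0.4, 0.5, 0], -1],
    [[0, 0, 0.13], [0.8, 1, 0], -1],
    [[0, 0, 0.13], [0.8, 1, 0], -1],
  ],
)

```text
time: 0.85
tool_pos: [0.4194, -0.4215, 0.2309]
tcp_rot: [-2.89, -1.229, -0.001]
wrist_force: [-0.4, -0.3, -0.2]
width: 1.003
```

Call:
move_arm(
  deltas=[
    [[0, 0, 0.1], [0.4, 0.5, 0], -1],
    [[0, 0, 0.13], [0.7, 1, 0], -1],
    [[0, 0, 0.13], [0.7, 1, 0], -1],
  ],
)

```text
time: 1.23
tool_pos: [0.4888, -0.3222, 0.231]
tcp_rot: [-2.751, -1.517, 0.0]
wrist_force: [0.1, -0.7, -0.7]
width: 0.999
```

Call:
move_arm(
  deltas=[
    [[0, 0, 0.1], [0, 0.5, 0], -1],
    [[0, 0, 0.13], [0, 1, 0], -1],
    [[0, 0, 0.13], [0, 1, 0], -1],
  ],
)

```text
time: 1.6
tool_pos: [0.4869, -0.2234, 0.2311]
tcp_rot: [-2.584, -1.786, 0.001]
wrist_force: [-0.2, -1.4, -0.6]
width: 1.001
```

Call:
move_arm(
  deltas=[
    [[0, 0, 0.1], [0, 0.5, 0], -1],
    [[0, 0, 0.13], [0, 1, 0], -1],
    [[0, 0, 0.13], [0, 1, 0], -1],
  ],
)

```text
time: 1.98
tool_pos: [0.4876, -0.1239, 0.2313]
tcp_rot: [2.388, 2.04, -0.001]
wrist_force: [1.0, -1.0, 0.7]
width: 0.997
```

Call:
move_arm(
  deltas=[
    [[0, 0, 0], [0, 0.5, 0], -1],
    [[0, 0, 0], [0, 1, 0], -1],
    [[0, 0, 0], [0, 1, 0], -1],
  ],
)

```text
time: 2.35
tool_pos: [0.4883, -0.024, 0.2314]
tcp_rot: [2.388, 2.04, -0.0]
wrist_force: [0.7, -1.3, -0.6]
width: 1.004
```

Call:
move_arm(
  deltas=[
    [[0, 0, 0], [0, 0.5, 0], -1],
    [[0, 0, 0], [0, 1, 0], -1],
    [[0, 0, 0], [0, 1, 0], -1],
  ],
)

```text
time: 2.72
tool_pos: [0.4888, 0.076, 0.2314]
tcp_rot: [2.388, 2.04, -0.0]
wrist_force: [0.4, -0.7, -0.7]
width: 1.0
```

Call:
move_arm(
  deltas=[
    [[0, 0, 0], [0, 0.5, 0], -1],
    [[0, 0, 0], [0, 1, 0], -1],
    [[0, 0, 0], [0, 1, 0], -1],
  ],
)

```text
time: 3.1
tool_pos: [0.4891, 0.1759, 0.2312]
tcp_rot: [2.388, 2.04, -0.0]
wrist_force: [-0.3, -0.7, 0.1]
width: 1.002
```

Call:
move_arm(
  deltas=[
    [[0, 0, 0], [0.03, 0.5, 0], -1],
    [[0, 0, 0], [0.03, 0.87, -0.3], -1],
    [[0, 0, 0], [0.03, 0.87, -1], -1],
    [[0, 0, 0], [0.03, 0.87, -1], -1],
    [[0, 0, 0], [0.03, 0.87, -1], -1],
    [[0, 0, 0], [0.03, 0.87, -1], -1],
  ],
)

```text
time: 3.85
tool_pos: [0.4932, 0.2628, 0.1341]
tcp_rot: [2.39, 2.036, 0.007]
wrist_force: [-0.2, -0.4, 0.1]
width: 1.0
```

```bash
python3 - <<'E'
from h import *
s=status.read_state();print(s["tool_pos"],s["tcp_rot"])
o=[]
for n,(x,y) in(("top",(205,220)),("scene",(325,150))):
    p,d=read_camera(n);np.savez(f"pics/{n}1.npz",p=p,d=d)
    c=camera_info(n);g=cv2.projectPoints(np.array([s["tool_pos"],[.4913,.2635,.08]]),cv2.Rodrigues(np.array(c["R"]))[0],np.array(c["t"]),np.array(c["K"]),np.array(c["D"]))[0].reshape(-1,2)
    x,y=(g[0]-[65,75]).astype(int);q=cv2.resize(p[y:y+150,x:x+130,::-1],None,fx=3,fy=3,interpolation=cv2.INTER_CUBIC)
    for k,col in zip(g,((0,0,255),(0,255,0))):cv2.drawMarker(q,tuple(int(a) for a in (k-[x,y]+.5)*3),col,0,16,1)
    o.append(q)
cv2.imwrite("pics/c1.png",np.hstack(o))
E
```

```text
[0.49316797 0.26281932 0.13413659] [2.39025819 2.03639634 0.00676245]
```

View pics/c1.png

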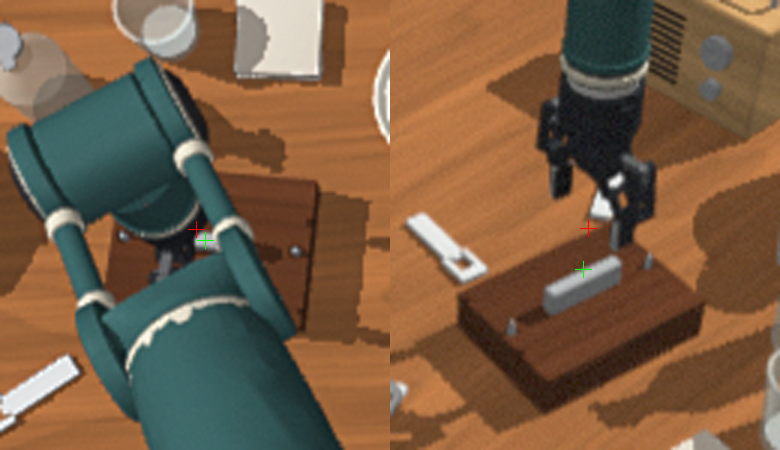

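Left crop: the arm hides most of the box from the top camera. Right crop: the fingers, at (560,195) and (622,243), straddle the TCP marker, and the handle's centre looks to be at about (583,276), a little below my estimate. I'll compare the two depth clouds.

```bash
python3 - <<'E'
from h import *
for n in("top","scene"):
    f=np.load(f"pics/{n}0.npz");W=cloud(n,f["d"])*1000
    b=(abs(W[...,0]-490)<50)&(abs(W[...,1]-258)<60)
    m=b&(W[...,2]>73)&(W[...,2]<85);P=W[m];print(n,"handle cloud",len(P),P.mean(0).round(1))
    m=(abs(W[...,0]-490)<120)&(abs(W[...,1]-258)<130)&(abs(W[...,2]-48)<4);print("cover cloud",cv2.minAreaRect(W[m][:,:2].astype(np.float32)))
f=np.load("pics/scene1.npz");W=cloud("scene",f["d"])*1000
m=(abs(W[...,0]-493)<80)&(abs(W[...,1]-263)<60)&(W[...,2]>115)&(W[...,2]<185)
k,l,s,c=cv2.connectedComponentsWithStats(m.astype(np.uint8))
for i in range(1,k):
    if s[i,4]>15:
        P=W[l==i];print(s[i],P.min(0).round(1),P.max(0).round(1),P.mean(0).round(1))
        for z in range(115,185,10):
            Q=P[(P[:,2]>=z)&(P[:,2]<z+10)]
            if len(Q):print(z,len(Q),Q[:,:2].min(0).round(1),Q[:,:2].max(0).round(1))
E
```

```text
top handle cloud 154 [491.  263.3  78.4]
cover cloud ((492.2023010253906, 264.3137512207031), (202.9319305419922, 152.95248413085938), 80.76303100585938)
scene handle cloud 107 [497.2 256.9  76.3]
cover cloud ((496.2278137207031, 258.90887451171875), (206.19110107421875, 157.162109375), 81.0040054321289)
[316 143   8  13  87] [436.2 253.8 145.4] [455.7 280.  184.3] [450.9 265.9 165.6]
145 21 [445.3 256. ] [454.6 278. ]
155 22 [439.7 255.5] [455.7 278.5]
165 22 [436.2 253.8] [455.7 276.9]
175 22 [447.7 253.9] [455.3 280. ]
[336 161   9  12  70] [534.5 239.3 146.2] [551.2 260.6 184.6] [544.7 247.2 165.4]
145 11 [537.8 241.1] [548.6 260.6]
155 25 [534.5 241. ] [551.1 258. ]
165 20 [536.3 241.3] [551.2 260.6]
175 14 [536.2 239.3] [550.4 248. ]
```

Call:
move_arm(
  deltas=[
    [[0, 0, 0], [0, 0, -0.3], -1],
    [[0, 0, 0], [0, 0, -0.6], -1],
    [[0, 0, 0], [0, 0, -0.75], -1],
    [[0, 0, 0], [0, 0, -0.75], -1],
    [[0, 0, 0], [0, 0, -0.75], -1],
    [[0, 0, 0], [0, 0, -0.75], -1],
  ],
  grip_force=40,
)

```text
time: 4.7
tool_pos: [0.4919, 0.2637, 0.0578]
tcp_rot: [2.389, 2.039, 0.004]
wrist_force: [-0.4, -0.6, 0.7]
width: 1.004
```

Call:
move_arm(
  deltas=[
    [[0, 0, 0], [0, 0, 0], 0.2],
    [[0, 0, 0], [0, 0, 0], 0.5],
    [[0, 0, 0], [0, 0, 0], 1],
    [[0, 0, 0], [0, 0, 0], 1],
    [[0, 0, 0], [0, 0, 0], 1],
    [[0, 0, 0], [0, 0, 0], 1],
    [[0, 0, 0], [0, 0, 0], 1],
    [[0, 0, 0], [0, 0, 0], 1],
  ],
)

```text
time: 5.7
tool_pos: [0.4913, 0.2633, 0.0566]
tcp_rot: [2.39, 2.039, 0.002]
wrist_force: [3.1, -0.2, 2.2]
width: 0.182
```

Call:
move_arm(
  deltas=[
    [[0, 0, 0], [0, 0, 0], 1],
    [[0, 0, 0], [0, 0, 0.1], 1],
    [[0, 0, 0], [0, 0, 0.2], 1],
    [[0, 0, 0], [0, 0, 0.3], 1],
    [[0, 0, 0], [0, 0, 0.5], 1],
    [[0, 0, 0], [0, 0, 0.8], 1],
    [[0, 0, 0], [0, 0, 1], 1],
    [[0, 0, 0], [0, 0, 1], 1],
    [[0, 0, 0], [0, 0, 1], 1],
  ],
  grip_force=60,
)

```text
time: 6.82
tool_pos: [0.4897, 0.2628, 0.1552]
tcp_rot: [-2.389, -2.039, 0.003]
wrist_force: [0.3, -1.1, -2.5]
width: 0.174
```

```bash
python3 - <<'E'
from h import *
s=status.read_state();print(s["tool_pos"],s["tcp_rot"],s["width"])
p,d=read_camera("scene");np.savez("pics/scene2.npz",p=p,d=d)
q=p[110:260,250:450,::-1];cv2.imwrite("pics/c2.png",cv2.resize(q,None,fx=3,fy=3,interpolation=cv2.INTER_CUBIC))
E
```

```text
[0.48972226 0.26280372 0.15521733] [-2.38925554 -2.03882478  0.00309077] 0.17431310809224163
```

View pics/c2.png

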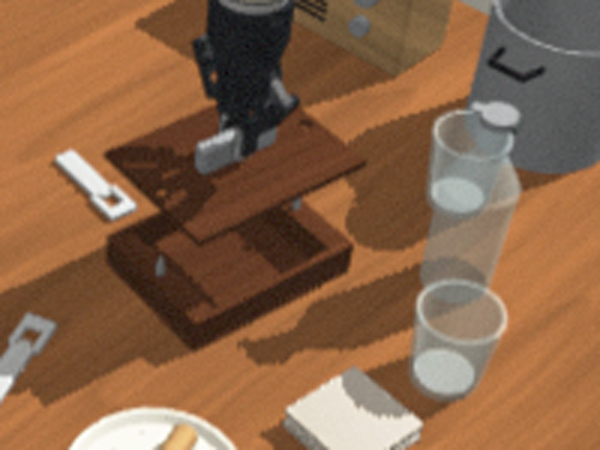

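The cover is off and level in the grip; the box at (230,290) is open and both pins are visible. Next it goes to the mat.

Call:
move_arm(
  deltas=[
    [[0, 0, 0], [0, -0.3, 0], 1],
    [[0, 0, 0], [-0.06, -0.65, 0], 1],
    [[0, 0, 0], [-0.12, -1, 0], 1],
  ],
)

```text
time: 7.25
tool_pos: [0.4774, 0.162, 0.1546]
tcp_rot: [-2.388, -2.039, 0.005]
wrist_force: [0.2, 0.6, -2.0]
width: 0.17
```

Call:
move_arm(
  deltas=[
    [[0, 0, -0.04], [-0.06, -0.5, 0], 1],
    [[0, 0, -0.078], [-0.12, -1, 0], 1],
  ],
)

```text
time: 7.5
tool_pos: [0.4653, 0.0619, 0.1548]
tcp_rot: [-2.51, -1.887, 0.004]
wrist_force: [0.5, 0.1, -2.0]
width: 0.176
```

Call:
move_arm(
  deltas=[
    [[0, 0, 0], [-0.06, -0.5, 0], 1],
    [[0, 0, 0], [-0.12, -1, 0], 1],
  ],
)

```text
time: 7.75
tool_pos: [0.4533, -0.0381, 0.1549]
tcp_rot: [-2.509, -1.888, 0.002]
wrist_force: [1.6, -0.1, -2.5]
width: 0.176
```

Call:
move_arm(
  deltas=[
    [[0, 0, 0], [-0.06, -0.5, 0], 1],
    [[0, 0, 0], [-0.12, -1, 0], 1],
  ],
)

```text
time: 8.0
tool_pos: [0.4413, -0.138, 0.155]
tcp_rot: [-2.509, -1.888, 0.002]
wrist_force: [0.8, -0.0, -1.4]
width: 0.175
```

Call:
move_arm(
  deltas=[
    [[0, 0, 0], [-0.06, -0.5, 0], 1],
    [[0, 0, 0], [-0.12, -1, 0], 1],
  ],
)

```text
time: 8.25
tool_pos: [0.4294, -0.2378, 0.1549]
tcp_rot: [-2.509, -1.887, 0.001]
wrist_force: [1.0, -0.3, -2.1]
width: 0.173
```

Call:
move_arm(
  deltas=[
    [[0, 0, 0], [0, -0.4, 0], 1],
    [[0, 0, 0], [0, -0.66, -0.2], 1],
    [[0, 0, 0], [0, -0.66, -0.6], 1],
    [[0, 0, 0], [0, -0.66, -1], 1],
    [[0, 0, 0], [0, -0.66, -1], 1],
    [[0, 0, 0], [0, -0.66, -1], 1],
    [[0, 0, 0], [0, -0.66, -1], 1],
  ],
)

```text
time: 9.12
tool_pos: [0.4323, -0.3039, 0.0583]
tcp_rot: [2.507, 1.887, 0.002]
wrist_force: [0.4, 0.5, -1.4]
width: 0.175
```

```bash
python3 - <<'E'
from h import *
s=status.read_state();print(s["tool_pos"],s["tcp_rot"],s["width"])
o=[]
for n,(x,y) in(("top",(320,180)),("scene",(85,215))):
    p,d=read_camera(n);o.append(cv2.resize(p[y:y+150,x:x+130,::-1],None,fx=3,fy=3,interpolation=cv2.INTER_CUBIC))
cv2.imwrite("pics/c3.png",np.hstack(o))
E
```

```text
[ 0.43227027 -0.30387576  0.05834098] [2.50702922e+00 1.88722563e+00 1.54415104e-03] 0.17468400356700511
```

View pics/c3.png

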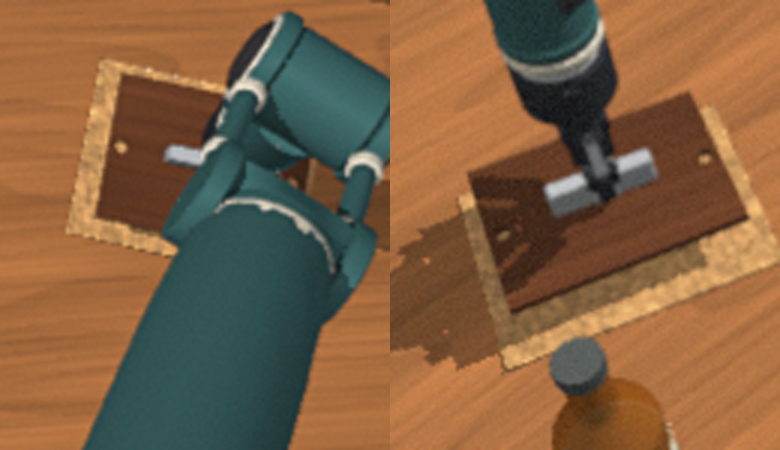

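The cover hovers over the mat, well centred and lined up with it in both views.

Call:
move_arm(
  deltas=[
    [[0, 0, 0], [0, 0, -0.15], 1],
    [[0, 0, 0], [0, 0, -0.28], 1],
    [[0, 0, 0], [0, 0, -0.33], 1],
    [[0, 0, 0], [0, 0, -0.35], 1],
    [[0, 0, 0], [0, 0, -0.36], 1],
    [[0, 0, 0], [0, 0, -0.36], 1],
  ],
)

```text
time: 9.98
tool_pos: [0.431, -0.303, 0.0205]
tcp_rot: [2.51, 1.889, 0.0]
wrist_force: [0.2, -0.4, -2.1]
width: 0.174
```

Call:
move_arm(
  deltas=[
    [[0, 0, 0], [0, 0, -0.01], 1],
    [[0, 0, 0], [0, 0, -0.02], 1],
    [[0, 0, 0], [0, 0, -0.02], 1],
    [[0, 0, 0], [0, 0, -0.02], 1],
  ],
)

```text
time: 10.48
tool_pos: [0.4309, -0.303, 0.0187]
tcp_rot: [2.51, 1.889, 0.0]
wrist_force: [-0.4, 0.5, 1.8]
width: 0.179
```

The force reading shows the cover resting on the mat. I release it and go to the muddler.

Call:
move_arm(
  deltas=[
    [[0, 0, 0], [0, 0, 0], 0.3],
    [[0, 0, 0], [0, 0, 0], -0.2],
    [[0, 0, 0], [0, 0, 0], -0.2],
    [[0, 0, 0], [0, 0, 0], -0.2],
    [[0, 0, 0], [0, 0, 0.2], -0.2],
    [[0, 0, 0], [0, 0, 0.6], -0.2],
    [[0, 0, 0], [0, 0, 1], -0.2],
    [[0, 0, 0], [0, 0, 1], -0.2],
  ],
)

```text
time: 11.48
tool_pos: [0.4334, -0.3049, 0.1224]
tcp_rot: [2.504, 1.884, 0.003]
wrist_force: [0.8, 0.1, 0.1]
width: 0.603
```

Call:
move_arm(
  deltas=[
    [[0, 0, 0.06], [0.35, 0.5, 0.5], -0.2],
    [[0, 0, 0.13], [0.7, 1, 0.8], -0.2],
  ],
)

```text
time: 11.72
tool_pos: [0.4897, -0.2179, 0.1878]
tcp_rot: [-2.303, -2.135, 0.001]
wrist_force: [0.7, -0.1, -0.3]
width: 0.6
```

Call:
move_arm(
  deltas=[
    [[0, 0, 0.06], [0.35, 0.5, 0], -0.2],
    [[0, 0, 0.13], [0.7, 1, 0], -0.2],
  ],
)

```text
time: 11.98
tool_pos: [0.5605, -0.1168, 0.1874]
tcp_rot: [2.071, 2.362, -0.0]
wrist_force: [0.5, -0.3, 0.0]
width: 0.6
```

Call:
move_arm(
  deltas=[
    [[0, 0, 0.06], [0.35, 0.5, 0], -0.2],
    [[0, 0, 0.13], [0.72, 1.0, -0.4], -0.2],
    [[0, 0, 0.13], [0.72, 1.0, -0.8], -0.2],
    [[0, 0, 0.13], [0.72, 1.0, -0.8], -0.2],
  ],
)

```text
time: 12.48
tool_pos: [0.6273, -0.0169, 0.1015]
tcp_rot: [-1.815, -2.551, 0.01]
wrist_force: [-0.8, -0.3, 0.3]
width: 0.6
```

Call:
move_arm(
  deltas=[
    [[0, 0, 0], [0, 0.09, -0.3], -0.2],
    [[0, 0, 0], [0, 0.09, -0.5], -0.2],
    [[0, 0, 0], [0, 0.09, -0.5], -0.2],
    [[0, 0, 0], [0, 0.09, -0.5], -0.2],
  ],
)

```text
time: 12.98
tool_pos: [0.6325, -0.0101, 0.0591]
tcp_rot: [1.824, 2.556, 0.001]
wrist_force: [0.2, 0.5, -0.1]
width: 0.603
```

```bash
python3 - <<'E'
from h import *
s=status.read_state();print(s["tool_pos"],s["tcp_rot"],s["width"])
o=[]
for n,(x,y) in(("top",(220,105)),("scene",(235,180))):
    p,d=read_camera(n);np.savez(f"pics/{n}4.npz",p=p,d=d);o.append(cv2.resize(p[y:y+150,x:x+130,::-1],None,fx=3,fy=3,interpolation=cv2.INTER_CUBIC))
    W=cloud(n,d)
    if n=="scene":
        m=np.hypot(W[...,0]-.43,W[...,1]+.30)<.2;m&=(W[...,2]>.005)&(W[...,2]<.02);print("cover on mat z",np.median(W[m][:,2]),cv2.minAreaRect((W[m][:,:2]*1000).astype(np.float32)))
cv2.imwrite("pics/c4.png",np.hstack(o))
E
```

```text
[ 0.63254804 -0.01006336  0.05908211] [1.82396054e+00 2.55629533e+00 1.06246438e-03] 0.6032370104104295
cover on mat z 0.01038920233453759 ((436.0775146484375, -319.2259216308594), (260.95037841796875, 188.70278930664062), 73.64305114746094)
```

View pics/c4.png

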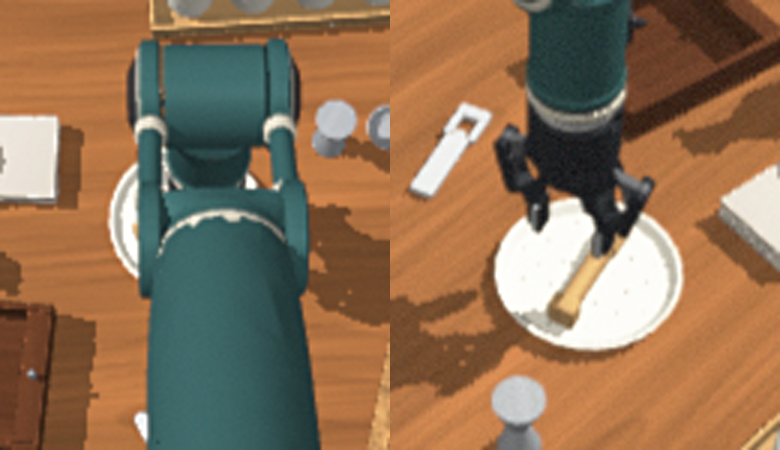

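In the scene view the fingers hang short of the muddler's middle. That fits the measured TCP of (0.6325, -0.010), because fast rows fell short of their targets. I correct from the measured pose.

Call:
move_arm(
  deltas=[
    [[0, 0, 0], [0.105, 0.16, 0], -0.2],
    [[0, 0, 0], [0.105, 0.16, 0], -0.2],
    [[0, 0, 0], [0.105, 0.16, -0.15], -0.2],
    [[0, 0, 0], [0.105, 0.16, -0.3], -0.2],
    [[0, 0, 0], [0.105, 0.16, -0.3], -0.2],
    [[0, 0, 0], [0.105, 0.16, -0.3], -0.2],
  ],
  grip_force=30,
)

```text
time: 13.82
tool_pos: [0.642, 0.0065, 0.0273]
tcp_rot: [-1.823, -2.557, 0.001]
wrist_force: [0.6, 0.0, 0.1]
width: 0.597
```

```bash
python3 - <<'E'
from h import *
s=status.read_state();print(s["tool_pos"],s["tcp_rot"],s["width"])
n="scene";p,d=read_camera(n);x,y=260,180
cv2.imwrite("pics/c5.png",cv2.resize(p[y:y+130,x:x+110,::-1],None,fx=4,fy=4,interpolation=cv2.INTER_CUBIC))
E
```

```text
[0.64195102 0.00649871 0.02726432] [-1.82340742e+00 -2.55712678e+00  1.06573481e-03] 0.5973221365577875
```

View pics/c5.png

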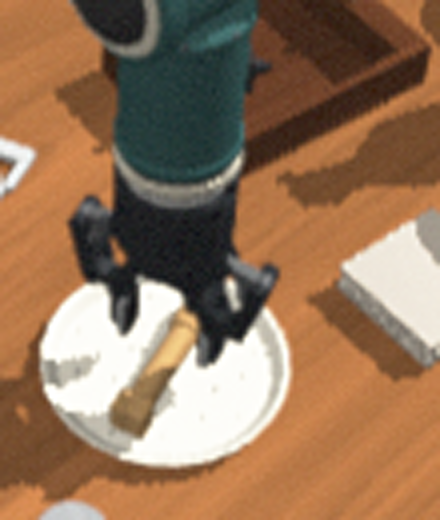

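The fingers straddle the muddler at about mid-length, with tips at (125,325) and (208,358). I lower and grip.

Call:
move_arm(
  deltas=[
    [[0, 0, 0], [0.01, 0, -0.1], -0.2],
    [[0, 0, 0], [0.01, 0, -0.16], -0.2],
    [[0, 0, 0], [0.01, 0, -0.19], -0.2],
    [[0, 0, 0], [0.01, 0, -0.19], -0.2],
    [[0, 0, 0], [0.01, 0, -0.19], -0.2],
  ],
)

```text
time: 14.5
tool_pos: [0.6436, 0.0067, 0.0091]
tcp_rot: [1.824, 2.558, 0.0]
wrist_force: [-0.5, -1.1, 0.2]
width: 0.601
```

Call:
move_arm(
  deltas=[
    [[0, 0, 0], [0, 0, 0], 0.2],
    [[0, 0, 0], [0, 0, 0], 0.5],
    [[0, 0, 0], [0, 0, 0], 1],
    [[0, 0, 0], [0, 0, 0], 1],
    [[0, 0, 0], [0, 0, 0], 1],
    [[0, 0, 0], [0, 0, 0], 1],
  ],
)

```text
time: 15.25
tool_pos: [0.6438, 0.0067, 0.0093]
tcp_rot: [1.823, 2.558, 0.001]
wrist_force: [0.1, -0.1, 4.3]
width: 0.217
```

Call:
move_arm(
  deltas=[
    [[0, 0, 0], [0, 0, 0.1], 1],
    [[0, 0, 0], [0, 0, 0.25], 1],
    [[0, 0, 0], [0, 0, 0.5], 1],
    [[0, 0, 0], [0, 0, 0.8], 1],
    [[0, 0, 0], [0, 0, 1], 1],
    [[0, 0, 0], [0, 0, 1], 1],
  ],
)

```text
time: 16.0
tool_pos: [0.6452, 0.0066, 0.1117]
tcp_rot: [1.821, 2.555, 0.004]
wrist_force: [-0.4, 0.0, -1.9]
width: 0.217
```

Call:
move_arm(
  deltas=[
    [[0, 0, -0.05], [-0.2, 0.4, 0], 1],
    [[0, 0, -0.1], [-0.4, 0.8, 0], 1],
    [[0, 0, -0.1], [-0.4, 0.8, 0], 1],
  ],
)

```text
time: 16.38
tool_pos: [0.6007, 0.0888, 0.1071]
tcp_rot: [-2.013, -2.408, 0.004]
wrist_force: [0.7, -0.0, -1.0]
width: 0.218
```

Call:
move_arm(
  deltas=[
    [[0, 0, -0.05], [-0.2, 0.4, 0], 1],
    [[0, 0, -0.1], [-0.4, 0.8, 0], 1],
    [[0, 0, -0.1], [-0.4, 0.8, 0], 1],
  ],
)

```text
time: 16.75
tool_pos: [0.5618, 0.168, 0.1077]
tcp_rot: [-2.197, -2.244, 0.003]
wrist_force: [0.4, -0.6, -1.5]
width: 0.22
```

Call:
move_arm(
  deltas=[
    [[0, 0, -0.05], [-0.2, 0.4, 0], 1],
    [[0, 0, -0.11], [-0.4, 0.9, 0], 1],
    [[0, 0, -0.11], [-0.4, 0.9, 0], 1],
    [[0, 0, -0.11], [-0.4, 0.9, 0], 1],
    [[0, 0, -0.11], [-0.4, 0.9, 0], 1],
  ],
)

```text
time: 17.38
tool_pos: [0.5241, 0.2552, 0.1086]
tcp_rot: [2.387, 2.042, -0.001]
wrist_force: [0.2, -0.1, -0.4]
width: 0.22
```

```bash
python3 - <<'E'
from h import *
s=status.read_state();print(s["tool_pos"],s["tcp_rot"],s["width"])
n="scene";p,d=read_camera(n);x,y=260,130
cv2.imwrite("pics/c6.png",cv2.resize(p[y:y+140,x:x+180,::-1],None,fx=4,fy=4,interpolation=cv2.INTER_CUBIC))
E
```

```text
[0.52412256 0.25516492 0.10862756] [ 2.38727387e+00  2.04156038e+00 -8.02128727e-04] 0.219596392588617
```

View pics/c6.png

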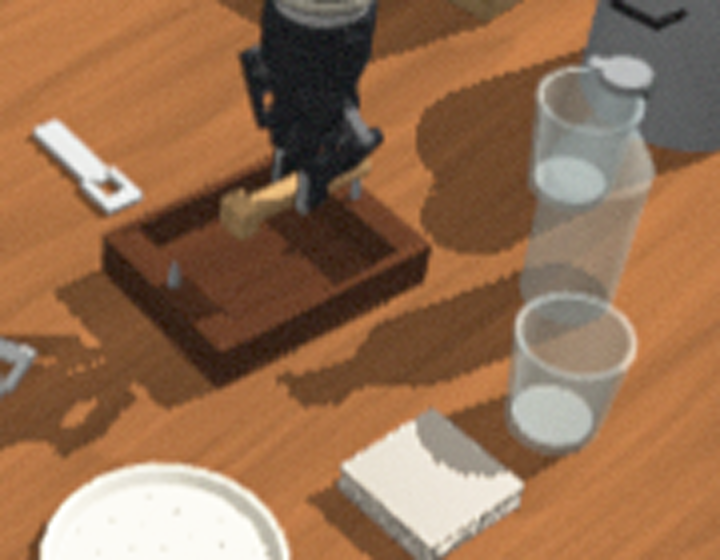

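The muddler is held level and lined up with the box. I lower it into the far half.

Call:
move_arm(
  deltas=[
    [[0, 0, 0], [-0.05, 0.04, -0.1], 1],
    [[0, 0, 0], [-0.05, 0.04, -0.3], 1],
    [[0, 0, 0], [-0.05, 0.04, -0.5], 1],
    [[0, 0, 0], [-0.05, 0.04, -0.7], 1],
    [[0, 0, 0], [-0.05, 0.04, -0.85], 1],
    [[0, 0, 0], [-0.05, 0.04, -0.92], 1],
    [[0, 0, 0], [-0.05, 0.04, -0.96], 1],
    [[0, 0, 0], [-0.05, 0.04, -0.98], 1],
    [[0, 0, 0], [-0.05, 0.04, -0.98], 1],
    [[0, 0, 0], [-0.05, 0.04, -0.98], 1],
  ],
)

```text
time: 18.68
tool_pos: [0.5188, 0.2609, 0.0115]
tcp_rot: [2.386, 2.043, 0.002]
wrist_force: [-0.0, -1.0, -1.3]
width: 0.218
```

Call:
move_arm(
  deltas=[
    [[0, 0, 0], [0, 0, -0.007], 1],
    [[0, 0, 0], [0, 0, -0.015], 1],
    [[0, 0, 0], [0, 0, -0.015], 1],
    [[0, 0, 0], [0, 0, -0.015], 1],
  ],
)

```text
time: 19.18
tool_pos: [0.5187, 0.2608, 0.0103]
tcp_rot: [2.387, 2.043, 0.001]
wrist_force: [-1.9, -0.2, 5.5]
width: 0.219
```

Call:
move_arm(
  deltas=[
    [[0, 0, 0], [0, 0, 0], 0.4],
    [[0, 0, 0], [0, 0, 0], 0.25],
    [[0, 0, 0], [0, 0, 0], 0.25],
    [[0, 0, 0], [0, 0, 0.1], 0.25],
    [[0, 0, 0], [0, 0, 0.4], 0.25],
    [[0, 0, 0], [0, 0, 0.8], 0.25],
    [[0, 0, 0], [0, 0, 1], 0.25],
    [[0, 0, 0], [0, 0, 1], 0.25],
  ],
)

```text
time: 20.18
tool_pos: [0.52, 0.2614, 0.1117]
tcp_rot: [2.386, 2.042, 0.007]
wrist_force: [-0.2, -0.7, -1.0]
width: 0.372
```

Call:
move_arm(
  deltas=[
    [[0, 0, 0.05], [-0.12, -0.4, 0], -0.2],
    [[0, 0, 0.11], [-0.25, -0.8, 0], -0.2],
    [[0, 0, 0.11], [-0.25, -0.8, 0], -0.2],
  ],
)

```text
time: 20.55
tool_pos: [0.4906, 0.1781, 0.1069]
tcp_rot: [-2.202, -2.237, 0.007]
wrist_force: [0.6, 0.4, -0.0]
width: 0.597
```

Call:
move_arm(
  deltas=[
    [[0, 0, 0.05], [-0.12, -0.4, 0], -0.2],
    [[0, 0, 0.12], [-0.25, -0.8, 0], -0.2],
    [[0, 0, 0.12], [-0.25, -0.8, 0], -0.2],
  ],
)

```text
time: 20.92
tool_pos: [0.4668, 0.0993, 0.1079]
tcp_rot: [-1.983, -2.434, 0.004]
wrist_force: [0.8, 0.6, 0.4]
width: 0.598
```

Call:
move_arm(
  deltas=[
    [[0, 0, 0.05], [-0.12, -0.4, 0], -0.2],
    [[0, 0, 0.12], [-0.25, -0.85, -0.3], -0.2],
    [[0, 0, 0.12], [-0.25, -0.85, -0.6], -0.2],
    [[0, 0, 0.12], [-0.25, -0.85, -0.6], -0.2],
    [[0, 0, 0.12], [-0.25, -0.85, -0.6], -0.2],
  ],
)

```text
time: 21.55
tool_pos: [0.4444, 0.0165, 0.0499]
tcp_rot: [1.742, 2.614, 0.001]
wrist_force: [-0.1, 0.2, 0.1]
width: 0.597
```

```bash
python3 - <<'E'
from h import *
s=status.read_state();print(s["tool_pos"],s["tcp_rot"],s["width"])
n="scene";p,d=read_camera(n);x,y=205,130
cv2.imwrite("pics/c7.png",cv2.resize(p[y:y+140,x:x+190,::-1],None,fx=4,fy=4,interpolation=cv2.INTER_CUBIC))
E
```

```text
[0.44437287 0.01651296 0.04988131] [1.74193707e+00 2.61408049e+00 8.52582106e-04] 0.5966082661434933
```

View pics/c7.png

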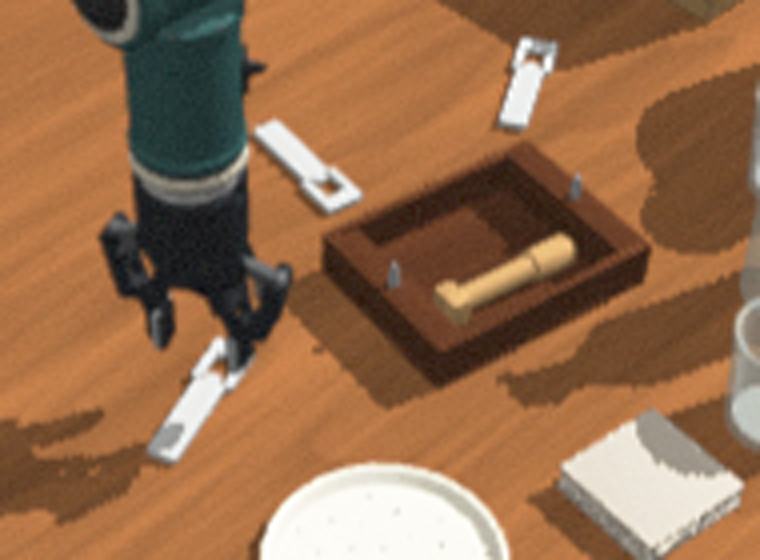

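The muddler lies flat in the far half of the box, (450,300)-(570,245). The open fingers are over the opener's middle. I shift a few mm toward its bar and go down.

Call:
move_arm(
  deltas=[
    [[0, 0, 0], [0.01, -0.05, -0.15], -0.2],
    [[0, 0, 0], [0.01, -0.05, -0.3], -0.2],
    [[0, 0, 0], [0.01, -0.05, -0.4], 0],
    [[0, 0, 0], [0.01, -0.05, -0.46], 0],
    [[0, 0, 0], [0.01, -0.05, -0.49], 0],
    [[0, 0, 0], [0.01, -0.05, -0.49], 0],
    [[0, 0, 0], [0.01, -0.05, -0.49], 0],
  ],
)

```text
time: 22.48
tool_pos: [0.4448, 0.0107, 0.0008]
tcp_rot: [1.742, 2.614, 0.001]
wrist_force: [0.0, -0.3, 0.5]
width: 0.502
```

Call:
move_arm(
  deltas=[
    [[0, 0, 0], [0, 0, 0], 0.2],
    [[0, 0, 0], [0, 0, 0], 0.4],
    [[0, 0, 0], [0, 0, 0], 0.7],
    [[0, 0, 0], [0, 0, 0], 0.7],
    [[0, 0, 0], [0, 0, 0], 0.7],
    [[0, 0, 0], [0, 0, 0], 0.7],
  ],
)

```text
time: 23.22
tool_pos: [0.4448, 0.0106, 0.0008]
tcp_rot: [1.742, 2.614, 0.001]
wrist_force: [-1.2, 0.1, 5.0]
width: 0.268
```

Call:
move_arm(
  deltas=[
    [[0, 0, 0], [0, 0, 0], 1],
    [[0, 0, 0], [0, 0, 0.1], 1],
    [[0, 0, 0], [0, 0, 0.3], 1],
    [[0, 0, 0], [0, 0, 0.6], 1],
    [[0, 0, 0], [0, 0, 1], 1],
    [[0, 0, 0], [0, 0, 1], 1],
  ],
  grip_force=50,
)

```text
time: 23.98
tool_pos: [0.4473, 0.0106, 0.1039]
tcp_rot: [1.739, 2.609, 0.006]
wrist_force: [-0.4, -0.2, -0.9]
width: 0.259
```

Call:
move_arm(
  deltas=[
    [[0, 0, -0.05], [0.03, 0.4, 0], 1],
    [[0, 0, -0.11], [0.06, 0.8, 0], 1],
    [[0, 0, -0.11], [0.06, 0.8, 0], 1],
  ],
)

```text
time: 24.35
tool_pos: [0.4495, 0.0923, 0.0993]
tcp_rot: [-1.957, -2.456, 0.002]
wrist_force: [-0.7, -0.1, -0.3]
width: 0.261
```

Call:
move_arm(
  deltas=[
    [[0, 0, -0.05], [0.03, 0.4, 0], 1],
    [[0, 0, -0.12], [0.06, 0.8, 0], 1],
    [[0, 0, -0.12], [0.06, 0.8, 0], 1],
  ],
)

```text
time: 24.72
tool_pos: [0.456, 0.1716, 0.0996]
tcp_rot: [-2.179, -2.262, 0.002]
wrist_force: [-0.3, -0.8, -0.6]
width: 0.264
```

Call:
move_arm(
  deltas=[
    [[0, 0, -0.05], [0.03, 0.4, 0], 1],
    [[0, 0, -0.12], [0.06, 0.9, 0], 1],
    [[0, 0, -0.12], [0.06, 0.9, 0], 1],
    [[0, 0, -0.12], [0.06, 0.9, 0], 1],
    [[0, 0, -0.12], [0.06, 0.9, 0], 1],
  ],
)

```text
time: 25.35
tool_pos: [0.462, 0.2589, 0.0998]
tcp_rot: [2.387, 2.042, -0.003]
wrist_force: [-0.9, -0.3, -0.4]
width: 0.26
```

```bash
python3 - <<'E'
from h import *
s=status.read_state();print(s["tool_pos"],s["tcp_rot"],s["width"])
n="scene";p,d=read_camera(n);x,y=260,120
cv2.imwrite("pics/c8.png",cv2.resize(p[y:y+130,x:x+150,::-1],None,fx=4,fy=4,interpolation=cv2.INTER_CUBIC))
E
```

```text
[0.46196837 0.25889767 0.09983834] [ 2.38706676  2.04237002 -0.00253557] 0.26010325980521903
```

View pics/c8.png

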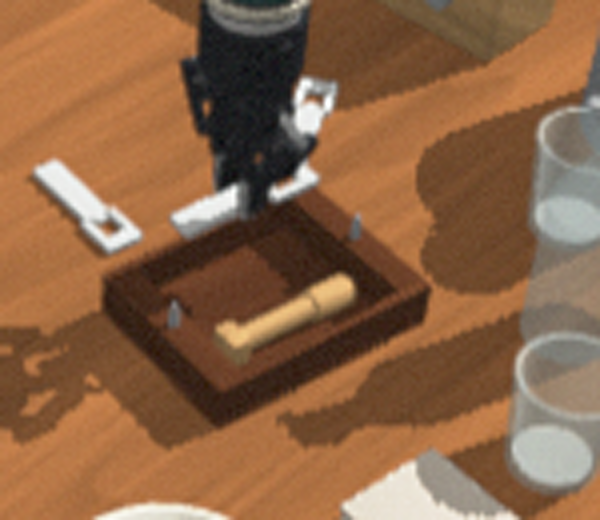

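The opener is held flat and lined up over the near half of the box, and the muddler is undisturbed.

Call:
move_arm(
  deltas=[
    [[0, 0, 0], [0.01, 0.03, -0.1], 1],
    [[0, 0, 0], [0.01, 0.03, -0.3], 1],
    [[0, 0, 0], [0.01, 0.03, -0.5], 1],
    [[0, 0, 0], [0.01, 0.03, -0.7], 1],
    [[0, 0, 0], [0.01, 0.03, -0.82], 1],
    [[0, 0, 0], [0.01, 0.03, -0.88], 1],
    [[0, 0, 0], [0.01, 0.03, -0.91], 1],
    [[0, 0, 0], [0.01, 0.03, -0.91], 1],
    [[0, 0, 0], [0.01, 0.03, -0.91], 1],
  ],
)

```text
time: 26.52
tool_pos: [0.464, 0.264, 0.0101]
tcp_rot: [2.386, 2.043, 0.002]
wrist_force: [0.1, 0.6, -0.9]
width: 0.26
```

Call:
move_arm(
  deltas=[
    [[0, 0, 0], [0, 0, -0.01], 1],
    [[0, 0, 0], [0, 0, -0.018], 1],
    [[0, 0, 0], [0, 0, -0.018], 1],
    [[0, 0, 0], [0, 0, -0.018], 1],
  ],
)

```text
time: 27.02
tool_pos: [0.4634, 0.2636, 0.0076]
tcp_rot: [-2.387, -2.043, 0.0]
wrist_force: [1.1, -0.5, -1.2]
width: 0.264
```

One more millimetre down, then release, rise and head back toward the mat.

Call:
move_arm(
  deltas=[
    [[0, 0, 0], [0, 0, -0.006], 1],
    [[0, 0, 0], [0, 0, -0.012], 1],
    [[0, 0, 0], [0, 0, -0.012], 1],
  ],
)

```text
time: 27.4
tool_pos: [0.4635, 0.2637, 0.0069]
tcp_rot: [-2.387, -2.043, 0.0]
wrist_force: [-1.2, -1.5, 4.6]
width: 0.256
```

Call:
move_arm(
  deltas=[
    [[0, 0, 0], [0, 0, 0], 0.35],
    [[0, 0, 0], [0, 0, 0], 0.25],
    [[0, 0, 0], [0, 0, 0], 0.25],
    [[0, 0, 0], [0, 0, 0.1], 0.25],
    [[0, 0, 0], [0, 0, 0.4], 0.25],
    [[0, 0, 0], [0, 0, 0.8], 0.25],
    [[0, 0, 0], [0, 0, 1], 0.25],
    [[0, 0, 0], [0, 0, 1], 0.25],
  ],
)

```text
time: 28.4
tool_pos: [0.4653, 0.2647, 0.1092]
tcp_rot: [2.386, 2.042, 0.009]
wrist_force: [0.5, 0.2, 0.2]
width: 0.375
```

Call:
move_arm(
  deltas=[
    [[0, 0, 0], [-0.03, -0.5, 0.1], -0.2],
    [[0, 0, 0], [-0.06, -1, 0.2], -0.2],
    [[0, 0, 0], [-0.06, -1, 0.2], -0.2],
  ],
)

```text
time: 28.78
tool_pos: [0.4566, 0.1611, 0.1257]
tcp_rot: [-2.39, -2.039, 0.002]
wrist_force: [-0.3, 0.4, 0.1]
width: 0.597
```

Call:
move_arm(
  deltas=[
    [[0, 0, 0], [-0.03, -0.5, 0], -0.2],
    [[0, 0, -0.078], [-0.06, -1, 0], -0.2],
    [[0, 0, -0.078], [-0.06, -1, 0], -0.2],
  ],
)

```text
time: 29.15
tool_pos: [0.4505, 0.0619, 0.1253]
tcp_rot: [-2.51, -1.887, 0.003]
wrist_force: [0.6, 0.3, -0.7]
width: 0.6
```

Call:
move_arm(
  deltas=[
    [[0, 0, 0], [-0.03, -0.5, 0], -0.2],
    [[0, 0, 0], [-0.06, -1, 0], -0.2],
    [[0, 0, 0], [-0.06, -1, 0], -0.2],
  ],
)

```text
time: 29.52
tool_pos: [0.4454, -0.0374, 0.1258]
tcp_rot: [-2.509, -1.889, 0.001]
wrist_force: [0.0, 0.3, -1.0]
width: 0.599
```

Call:
move_arm(
  deltas=[
    [[0, 0, 0], [-0.03, -0.5, 0], -0.2],
    [[0, 0, 0], [-0.06, -1, 0], -0.2],
    [[0, 0, 0], [-0.06, -1, 0], -0.2],
  ],
)

```text
time: 29.9
tool_pos: [0.4401, -0.137, 0.1261]
tcp_rot: [-2.509, -1.89, -0.0]
wrist_force: [-0.2, 0.6, -0.1]
width: 0.599
```

Call:
move_arm(
  deltas=[
    [[0, 0, 0], [-0.03, -0.5, 0], -0.2],
    [[0, 0, 0], [-0.06, -1, 0], -0.2],
    [[0, 0, 0], [-0.06, -1, 0], -0.2],
    [[0, 0, 0], [-0.06, -1, 0], -0.2],
  ],
)

```text
time: 30.4
tool_pos: [0.4337, -0.2342, 0.1257]
tcp_rot: [-2.505, -1.893, -0.001]
wrist_force: [-0.4, -0.2, -0.4]
width: 0.601
```

```bash
python3 - <<'E'
from h import *
from scipy.spatial.transform import Rotation as Ro
s=status.read_state();print(s["time"],s["tool_pos"],s["tcp_rot"],s["width"],s["q"])
print("turn to mat pose",(Ro.from_rotvec([2.510,1.889,0])*Ro.from_rotvec(s["tcp_rot"]).inv()).as_rotvec()/(np.pi/2))
n="top";p,d=read_camera(n);x,y=155,180
cv2.imwrite("pics/c9.png",cv2.resize(p[y:y+110,x:x+190,::-1],None,fx=4,fy=4,interpolation=cv2.INTER_CUBIC))
E
```

```text
30.4 [ 0.43370716 -0.23422205  0.12572118] [-2.50455303e+00 -1.89295267e+00 -5.49352204e-04] 0.6007215936135866 [-5.46497790e-01  1.33164430e-02  2.09342157e+00  1.30078219e-03
  1.03673163e+00 -2.70776075e-01]
turn to mat pose [-0.00132684 -0.00072003 -0.00260925]
```

View pics/c9.png

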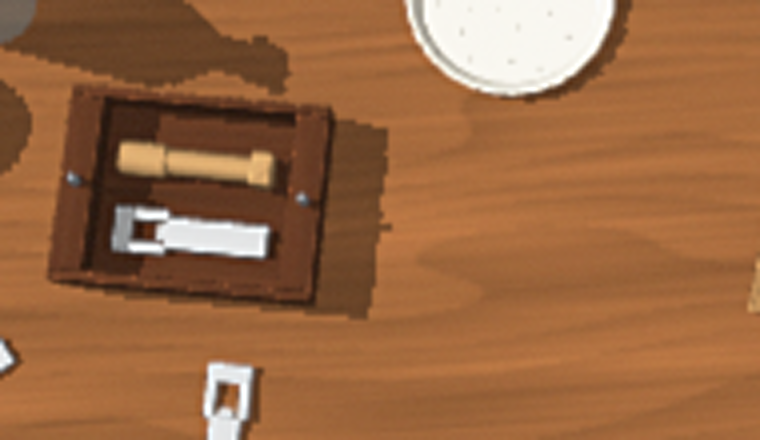

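Both tools lie flat and clear of each other in the box, with both pins visible at (75,180) and (302,197). Now I regrasp the cover at its release pose.

Call:
move_arm(
  deltas=[
    [[0, 0, -0.003], [-0.028, -0.4, 0], -0.2],
    [[0, 0, -0.003], [-0.028, -0.69, 0], -0.2],
    [[0, 0, -0.003], [-0.028, -0.69, 0], -0.2],
    [[0, 0, -0.003], [-0.028, -0.69, -0.3], -0.2],
    [[0, 0, -0.003], [-0.028, -0.69, -0.6], -0.2],
    [[0, 0, -0.003], [-0.028, -0.69, -0.85], -0.2],
    [[0, 0, -0.003], [-0.028, -0.69, -0.95], -0.2],
    [[0, 0, -0.003], [-0.028, -0.69, -0.95], -0.2],
    [[0, 0, -0.003], [-0.028, -0.69, -0.95], -0.2],
    [[0, 0, -0.003], [-0.028, -0.69, -0.95], -0.2],
  ],
  grip_force=40,
)

```text
time: 31.7
tool_pos: [0.4315, -0.3059, 0.0327]
tcp_rot: [2.51, 1.886, 0.001]
wrist_force: [-0.0, 0.5, 1.0]
width: 0.602
```

```bash
python3 - <<'E'
from h import *
from scipy.spatial.transform import Rotation as Ro
s=status.read_state();print(s["time"],s["tool_pos"],s["tcp_rot"],s["width"])
print("turn to mat pose",(Ro.from_rotvec([2.510,1.889,0])*Ro.from_rotvec(s["tcp_rot"]).inv()).as_rotvec()/(np.pi/2))
E
```

```text
31.7 [ 0.43152997 -0.30589263  0.03268453] [2.50975753e+00 1.88589195e+00 9.70941292e-04] 0.6021299874758913
turn to mat pose [0.00081184 0.00110394 0.00094801]
```

Call:
move_arm(
  deltas=[
    [[0, 0, 0.001], [-0.006, 0.029, -0.07], -0.2],
    [[0, 0, 0.001], [-0.006, 0.029, -0.13], -0.2],
    [[0, 0, 0.001], [-0.006, 0.029, -0.14], -0.2],
    [[0, 0, 0.001], [-0.006, 0.029, -0.14], -0.2],
    [[0, 0, 0.001], [-0.006, 0.029, -0.14], -0.2],
  ],
)

```text
time: 32.33
tool_pos: [0.4301, -0.3026, 0.0175]
tcp_rot: [2.51, 1.889, 0.0]
wrist_force: [0.0, -1.2, -0.6]
width: 0.601
```

Call:
move_arm(
  deltas=[
    [[0, 0, 0], [0.008, -0.004, 0.01], 0.2],
    [[0, 0, 0], [0.008, -0.004, 0.01], 0.5],
    [[0, 0, 0], [0.008, -0.004, 0.01], 1],
    [[0, 0, 0], [0.008, -0.004, 0.01], 1],
    [[0, 0, 0], [0.008, -0.004, 0.01], 1],
    [[0, 0, 0], [0.008, -0.004, 0.01], 1],
    [[0, 0, 0], [0.008, -0.004, 0.01], 1],
  ],
)

```text
time: 33.2
tool_pos: [0.4311, -0.3031, 0.0188]
tcp_rot: [2.51, 1.889, 0.0]
wrist_force: [0.3, 0.3, 4.1]
width: 0.177
```

```bash
python3 - <<'E'
from h import *
s=status.read_state();print(s["time"],s["tool_pos"],s["tcp_rot"],s["width"],s["wrist_force"])
E
```

```text
33.2 [ 0.43110389 -0.3030742   0.01875346] [2.50959489e+00 1.88869665e+00 2.74594179e-04] 0.17650393253520535 [0.28308231 0.32570212 4.10927341]
```

Call:
move_arm(
  deltas=[
    [[0, 0, 0], [0, 0, 0], 1],
    [[0, 0, 0], [0, 0, 0.1], 1],
    [[0, 0, 0], [0, 0, 0.3], 1],
    [[0, 0, 0], [0, 0, 0.6], 1],
    [[0, 0, 0], [0, 0, 1], 1],
    [[0, 0, 0], [0, 0, 1], 1],
  ],
  grip_force=60,
)

```text
time: 33.95
tool_pos: [0.4327, -0.3043, 0.1217]
tcp_rot: [2.505, 1.886, 0.003]
wrist_force: [-0.0, -0.0, -2.0]
width: 0.172
```

Call:
move_arm(
  deltas=[
    [[0, 0, 0], [0.06, 0.3, 0.2], 1],
    [[0, 0, 0], [0.06, 0.6, 0.4], 1],
    [[0, 0, 0], [0.12, 1, 0.4], 1],
    [[0, 0, 0], [0.12, 1, 0.4], 1],
  ],
)

```text
time: 34.45
tool_pos: [0.4414, -0.2, 0.1565]
tcp_rot: [-2.504, -1.89, 0.002]
wrist_force: [0.4, -0.1, -2.4]
width: 0.172
```

Call:
move_arm(
  deltas=[
    [[0, 0, 0], [0.06, 0.5, 0], 1],
    [[0, 0, 0], [0.12, 1, 0], 1],
    [[0, 0, 0], [0.12, 1, 0], 1],
  ],
)

```text
time: 34.83
tool_pos: [0.4536, -0.1005, 0.1566]
tcp_rot: [-2.504, -1.892, 0.003]
wrist_force: [-0.1, -0.7, -1.8]
width: 0.178
```

Call:
move_arm(
  deltas=[
    [[0, 0, 0.04], [0.06, 0.5, 0], 1],
    [[0, 0, 0.078], [0.12, 1, 0], 1],
    [[0, 0, 0.078], [0.12, 1, 0], 1],
  ],
)

```text
time: 35.2
tool_pos: [0.4664, -0.0014, 0.1573]
tcp_rot: [-2.385, -2.043, 0.002]
wrist_force: [-0.2, -0.2, -1.2]
width: 0.174
```

Call:
move_arm(
  deltas=[
    [[0, 0, 0], [0.06, 0.5, 0], 1],
    [[0, 0, 0], [0.12, 1, 0], 1],
    [[0, 0, 0], [0.12, 1, 0], 1],
  ],
)

```text
time: 35.58
tool_pos: [0.479, 0.0979, 0.1576]
tcp_rot: [-2.387, -2.042, 0.001]
wrist_force: [-0.3, -0.8, -1.4]
width: 0.177
```

Call:
move_arm(
  deltas=[
    [[0, 0, 0], [0.06, 0.5, 0], 1],
    [[0, 0, 0], [0.12, 1, 0], 1],
    [[0, 0, 0], [0.12, 1, 0], 1],
  ],
)

```text
time: 35.95
tool_pos: [0.4916, 0.1975, 0.1578]
tcp_rot: [2.388, 2.041, -0.001]
wrist_force: [-0.4, 0.2, -1.7]
width: 0.174
```

Call:
move_arm(
  deltas=[
    [[0, 0, 0], [0, 0.5, 0], 1],
    [[0, 0, 0], [0, 0.66, 0], 1],
    [[0, 0, 0], [0, 0.66, 0], 1],
    [[0, 0, 0], [0, 0.66, 0], 1],
    [[0, 0, 0], [0, 0.66, 0], 1],
    [[0, 0, 0], [0, 0.66, 0], 1],
  ],
)

```text
time: 36.7
tool_pos: [0.4909, 0.2623, 0.1585]
tcp_rot: [2.391, 2.038, -0.0]
wrist_force: [-0.1, 0.0, -3.3]
width: 0.172
```

```bash
cat > t.py <<'E'
from h import *
from scipy.spatial.transform import Rotation as Ro
s=status.read_state();print(s["time"],s["tool_pos"],s["tcp_rot"],s["width"],s["wrist_force"])
print("to seat",(np.array([.4913,.2633,.0566])-s["tool_pos"])*10,"turn",(Ro.from_rotvec([2.390,2.039,.002])*Ro.from_rotvec(s["tcp_rot"]).inv()).as_rotvec()/(np.pi/2))
E
python3 t.py
```

```text
36.7 [0.49086007 0.26232402 0.15845146] [ 2.39058700e+00  2.03805948e+00 -2.24961031e-04] 0.17195797308819946 [-0.05811988  0.04720286 -3.29015143]
to seat [ 0.00439929  0.00975975 -1.01851457] turn [ 0.00066462 -0.00061831  0.00044448]
```

Call:
move_arm(
  deltas=[
    [[0, 0, 0], [0.004, 0.01, -0.2], 1],
    [[0, 0, 0], [0.004, 0.01, -0.45], 1],
    [[0, 0, 0], [0.004, 0.01, -0.65], 1],
    [[0, 0, 0], [0.004, 0.01, -0.73], 1],
    [[0, 0, 0], [0.004, 0.01, -0.73], 1],
    [[0, 0, 0], [0.004, 0.01, -0.73], 1],
    [[0, 0, 0], [0.004, 0.01, -0.73], 1],
  ],
)

```text
time: 37.58
tool_pos: [0.492, 0.2645, 0.0866]
tcp_rot: [2.389, 2.039, 0.003]
wrist_force: [-0.4, 0.6, -2.2]
width: 0.171
```

```bash
python3 t.py; python3 - <<'E'
from h import *
n="scene";p,d=read_camera(n);x,y=275,140
cv2.imwrite("pics/c10.png",cv2.resize(p[y:y+95,x:x+110,::-1],None,fx=6,fy=6,interpolation=cv2.INTER_CUBIC))
E
```

```text
37.575 [0.49202371 0.26454401 0.08656933] [2.38940113 2.03887109 0.0031007 ] 0.17112821887999746 [-0.44308995  0.64813993 -2.20902995]
to seat [-0.00723708 -0.01244015 -0.29969332] turn [-2.88803914e-05  5.62025490e-04 -1.17582465e-04]
```

View pics/c10.png

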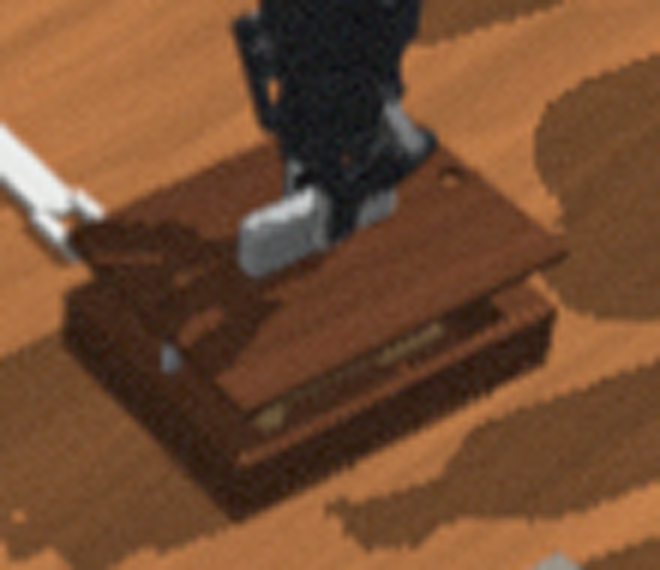

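The cover hovers squarely over the box, with the pin at (170,355) just below its edge as parallax predicts. I lower in stages while watching the force.

Call:
move_arm(
  deltas=[
    [[0, 0, 0], [-0.004, -0.006, -0.03], 1],
    [[0, 0, 0], [-0.004, -0.006, -0.06], 1],
    [[0, 0, 0], [-0.004, -0.006, -0.09], 1],
    [[0, 0, 0], [-0.004, -0.006, -0.12], 1],
    [[0, 0, 0], [-0.004, -0.006, -0.12], 1],
    [[0, 0, 0], [-0.004, -0.006, -0.12], 1],
    [[0, 0, 0], [-0.004, -0.006, -0.12], 1],
  ],
)

```text
time: 38.5
tool_pos: [0.4909, 0.2636, 0.0735]
tcp_rot: [2.39, 2.039, 0.0]
wrist_force: [-0.1, 0.8, -1.7]
width: 0.171
```

```bash
python3 t.py
```

```text
38.5 [0.49093839 0.26361184 0.07353866] [2.38981476e+00 2.03914026e+00 3.83415964e-04] 0.17110616995738082 [-0.10063487  0.82909951 -1.68974681]
to seat [ 0.00361609 -0.00311839 -0.16938665] turn [ 4.49730098e-04 -4.77527398e-04 -9.19548765e-05]
```

Call:
move_arm(
  deltas=[
    [[0, 0, 0], [0.003, -0.003, -0.03], 1],
    [[0, 0, 0], [0.003, -0.003, -0.06], 1],
    [[0, 0, 0], [0.003, -0.003, -0.09], 1],
    [[0, 0, 0], [0.003, -0.003, -0.12], 1],
    [[0, 0, 0], [0.003, -0.003, -0.14], 1],
    [[0, 0, 0], [0.003, -0.003, -0.15], 1],
    [[0, 0, 0], [0.003, -0.003, -0.155], 1],
    [[0, 0, 0], [0.003, -0.003, -0.155], 1],
  ],
)

```text
time: 39.5
tool_pos: [0.4912, 0.2633, 0.058]
tcp_rot: [2.39, 2.039, 0.0]
wrist_force: [1.5, -0.9, -1.6]
width: 0.174
```

```bash
python3 t.py
```

```text
39.5 [0.49121705 0.2632602  0.05796052] [2.38973457e+00 2.03917053e+00 2.61694809e-04] 0.17422652647823736 [ 1.48178324 -0.87232325 -1.55794785]
to seat [ 0.00082946  0.00039805 -0.01360515] turn [ 0.0005018  -0.00049795 -0.00012237]
```

Call:
move_arm(
  deltas=[
    [[0, 0, 0], [0, 0, -0.007], 1],
    [[0, 0, 0], [0, 0, -0.014], 1],
    [[0, 0, 0], [0, 0, -0.018], 1],
    [[0, 0, 0], [0, 0, -0.018], 1],
    [[0, 0, 0], [0, 0, -0.018], 1],
  ],
)

```text
time: 40.12
tool_pos: [0.4912, 0.2633, 0.0568]
tcp_rot: [2.39, 2.039, 0.0]
wrist_force: [-1.8, -1.2, 5.5]
width: 0.176
```

Call:
move_arm(
  deltas=[
    [[0, 0, 0], [0, 0, 0], 0.4],
    [[0, 0, 0], [0, 0, 0], 0],
    [[0, 0, 0], [0, 0, 0], -0.2],
    [[0, 0, 0], [0, 0, 0], -0.2],
    [[0, 0, 0], [0, 0, 0.2], -0.2],
    [[0, 0, 0], [0, 0, 0.6], -0.2],
    [[0, 0, 0], [0, 0, 1], -0.2],
    [[0, 0, 0], [0, 0, 1], -0.2],
  ],
)

```text
time: 41.12
tool_pos: [0.494, 0.2647, 0.1605]
tcp_rot: [2.388, 2.038, 0.013]
wrist_force: [0.2, 0.4, 0.0]
width: 0.6
```

Call:
move_arm(
  deltas=[
    [[0, 0, 0], [0, -0.5, 0.3], -0.2],
    [[0, 0, 0], [0, -1, 0.5], -0.2],
    [[0, 0, 0], [0, -1, 0.5], -0.2],
  ],
)

```text
time: 41.5
tool_pos: [0.4917, 0.1609, 0.2069]
tcp_rot: [2.393, 2.034, 0.002]
wrist_force: [-0.5, 0.4, 0.0]
width: 0.6
```

Call:
move_arm(
  deltas=[
    [[0, 0, 0], [0, -0.5, 0], -0.2],
    [[0, 0, 0], [0, -1, 0], -0.2],
    [[0, 0, 0], [0, -1, 0], -0.2],
  ],
)

```text
time: 41.88
tool_pos: [0.4902, 0.0615, 0.2044]
tcp_rot: [-2.393, -2.034, 0.004]
wrist_force: [-0.0, 0.9, 0.5]
width: 0.601
```

Call:
move_arm(
  deltas=[
    [[0, 0, 0], [0, -0.5, 0], -0.2],
    [[0, 0, 0], [0, -1, 0], -0.2],
    [[0, 0, 0], [0, -1, 0], -0.2],
  ],
)

```text
time: 42.25
tool_pos: [0.4909, -0.0377, 0.2049]
tcp_rot: [-2.392, -2.035, 0.001]
wrist_force: [0.4, 1.4, 0.8]
width: 0.596
```

Call:
move_arm(
  deltas=[
    [[0, 0, 0], [0, -0.5, 0], -0.2],
    [[0, 0, 0], [0, -1, 0], -0.2],
    [[0, 0, 0], [0, -1, 0], -0.2],
    [[0, 0, 0], [0, -1, 0], -0.2],
  ],
)

```text
time: 42.75
tool_pos: [0.4911, -0.1349, 0.2053]
tcp_rot: [-2.388, -2.038, -0.0]
wrist_force: [-0.3, -0.1, -0.8]
width: 0.603
```

```bash
python3 - <<'E'
from h import *
o=[]
print(status.read_state()["time"],status.read_state()["wrist_force"])
for n,(x,y) in(("top",(150,120)),("scene",(265,140))):
    p,d=read_camera(n);W=cloud(n,d)*1000;W0=cloud(n,np.load(f"pics/{n}0.npz")["d"])*1000
    r=roi(n,*{"top":(225,270,340,368),"scene":(395,225,520,300)}[n])
    for V in(W0,W):
        m=big(r&(abs(V[...,2]-48)<7));Q=V[m];A=np.c_[Q[:,:2]-Q[:,:2].mean(0),np.ones(len(Q))];k=np.linalg.lstsq(A,Q[:,2],rcond=None)[0]
        print(n,rect(n,m,.05),"z",Q[:,2].mean().round(2),"tilt deg",np.degrees(k[:2]).round(2))
    o.append(cv2.resize(p[y:y+170,x:x+130,::-1],None,fx=3,fy=3,interpolation=cv2.INTER_CUBIC))
cv2.imwrite("pics/c11.png",np.hstack(o))
E
```

```text
42.75 [-0.32448218 -0.11679798 -0.76581095]
top {'n': 3019, 'rc': array([491.2, 263.4]), 'mean': array([490.5, 263.2]), 'size': array([203. , 152.7]), 'yaw_rect': 81.0, 'yaw_pca': 80.8} z 48.95 tilt deg [-0.08  0.08]
top {'n': 3007, 'rc': array([489.3, 264. ]), 'mean': array([487.8, 264.2]), 'size': array([203.1, 152.9]), 'yaw_rect': 80.9, 'yaw_pca': 80.7} z 48.98 tilt deg [-0.01  0.05]
scene {'n': 2100, 'rc': array([501.1, 254.3]), 'mean': array([502.5, 250.1]), 'size': array([205.5, 158.2]), 'yaw_rect': 81.0, 'yaw_pca': 76.8} z 46.6 tilt deg [ 0.06 -0.02]
scene {'n': 2103, 'rc': array([499.2, 254.7]), 'mean': array([500.4, 250.6]), 'size': array([205.5, 159.1]), 'yaw_rect': 80.9, 'yaw_pca': 77.9} z 46.65 tilt deg [ 0.   -0.02]
```

The cover is at its starting height, level, and within 2 mm of where it began. Last, I check the dish numerically and hand in.

```bash
python3 - <<'E'
from h import *
from workcell import order
p,d=read_camera("scene");p0=np.load("pics/scene0.npz")["p"]
r=roi("scene",370,340,472,420)
for q in(p0,p):
    h=cv2.cvtColor(q,cv2.COLOR_RGB2HSV);m=big(r&(h[...,1]<70)&(q.astype(int).sum(2)>300))
    print("dish",rect("scene",cv2.morphologyEx(m.astype(np.uint8),cv2.MORPH_CLOSE,np.ones((25,25))),.012))
print(order.finish_job(),status.read_state()["time"])
E
```

```text
dish {'n': 2500, 'rc': array([644.9,   2.5]), 'mean': array([646.4,   0.9]), 'size': array([164.5, 165.6]), 'yaw_rect': 136.9, 'yaw_pca': 122.9}
dish {'n': 2499, 'rc': array([644.9,   2.6]), 'mean': array([646.4,   1. ]), 'size': array([164.7, 165.6]), 'yaw_rect': 136.9, 'yaw_pca': 120.2}
the job is handed in; nothing more can be done
the job is handed in; nothing more can be done
```

The bar tools are in the box with the cover back on, and the job was handed in at about 43 s of the 72 s allowed. I laid the cover on the mat, then put in the muddler and the rightmost opener, and refitted the cover over both pins.

**Last checks:**
- **Tools:** the last top view before covering showed both lying flat and clear of each other inside the box.
- **Cover:** by depth its top is at the starting height (48.98 mm against 48.95 mm), tilted under 0.1°, and about 2 mm from its first position. That is within the 2.5 mm play of the holes.
- **Dish:** it moved less than 0.2 mm by image measurement. The other bystanders were not measured at the end.
- **Forces:** every reading at the end of a move was under 6 N.

**Failed or disagreed:**
- The final closing picture could not be viewed because the limit of 12 was reached, so the end state rests on the depth figures.
- The scene camera disagreed with the top camera by up to about 10 mm. I mainly used the top camera and checked against the fingers from close by.
- Some fast moves early on fell short of their targets, so I corrected from the measured tool position before gripping.

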